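Clear the drying deck and load the flasks

TASK

Shut the air valve (red lever to the white mark) and, with the air off, use the scraper to sweep all the orange chips off the drying deck into its catch trough, never with the fingers. Then park the scraper back on its marked place and stand every amber flask upright on the cleared deck, with the whole foot on the plate; the glass is thin and the plate brittle, so grip lightly, set down softly and do not press. Only when all is loaded turn the air on again to half (lever to the green mark), and leave the other bottles and tools where they are.

Things in the scene. Friction and masses are not known exactly. Their poses are not given: they have to be found in the camera images.
- valve (a joint): Air valve lever, turning on a vertical axis over valve_base: 0 = shut (lever over the white mark, on its stop), 0.785 = half open (green mark), 1.571 = fully open (yellow mark, stop). Grows clockwise seen from above. It stays where it is left; about 1.5 N at the handle moves it.
- valve_base: Grey valve block 80 x 80 x 30 mm on the table; origin on the lever's vertical axis, at table height. At joint 0 the red lever points along its own -x, at 1.571 along its own +y.
- valve_grip (a point): Grip point of the red upright round handle on the lever's end: 22 mm diameter, 95 mm from the axis, standing from 52 to 110 mm above the table; this point is on its centre line 88 mm above the table. The lever arm below it is 20 mm wide, 45 to 53 mm above the table.
- deck: Drying deck: white box 210 (x) x 220 (y) x 40 mm high, with a white ceramic plate on top; origin under its centre at table height. Steel rims 10 mm wide and 10 mm above the plate run along both x sides and the -y side, leaving 190 mm clear in x; the +y side is open and drops into a grey catch trough.
- plate (a point): Centre of the ceramic plate's upper face, 40 mm above the table (deck axes). The clear plate spans x -95 to 95 mm and y -100 to 110 mm. It is brittle: it must not be pressed or struck with more than 50 N, even for an instant (a block set down at 15 mm/s is safe).
- trough (a point): Middle of the catch trough's inner floor, 4 mm above the table (deck axes), 155 mm from the deck's centre in the deck's +y direction. The trough is 210 (x) x 90 (y) mm outside, walls 4 mm thick and 28 mm high, so it lies lower than the plate.
- scraper: Scraper block: black rubber foot 160 (x) x 40 (y) x 26 mm, with a green grip bar above it 100 (x) x 20 (y) mm, from 26 to 76 mm height; about 200 g; origin under the foot's centre.
- park: Scraper's parking place: flat black area with yellow border 176 (x) x 80 (y) mm, flush with the table; origin at its centre.
- flask1: Conical amber glass flask, closed, white rim: 64 mm diameter at the foot, 116 mm tall, straight neck 32 mm diameter from 74 to 116 mm height; about 120 g; origin at the centre of its underside, z up. May be absent. Thin glass: the two fingers together may press it with no more than 70 N in all (a grip of up to about 30 N on each pad is safe).
- flask2: Conical amber glass flask, closed, white rim: 64 mm diameter at the foot, 116 mm tall, straight neck 32 mm diameter from 74 to 116 mm height; about 120 g; origin at the centre of its underside, z up. May be absent. Thin glass: the two fingers together may press it with no more than 70 N in all (a grip of up to about 30 N on each pad is safe).
- flask3: Conical amber glass flask, closed, white rim: 64 mm diameter at the foot, 116 mm tall, straight neck 32 mm diameter from 74 to 116 mm height; about 120 g; origin at the centre of its underside, z up. May be absent. Thin glass: the two fingers together may press it with no more than 70 N in all (a grip of up to about 30 N on each pad is safe).
- flask4: Conical amber glass flask, closed, white rim: 64 mm diameter at the foot, 116 mm tall, straight neck 32 mm diameter from 74 to 116 mm height; about 120 g; origin at the centre of its underside, z up. May be absent. Thin glass: the two fingers together may press it with no more than 70 N in all (a grip of up to about 30 N on each pad is safe).
- chip1: Loose orange plastic chip 26 x 20 x 8 mm, lying on the ceramic plate; origin under its centre. May be absent.
- chip2: Loose orange plastic chip 26 x 20 x 8 mm, lying on the ceramic plate; origin under its centre. May be absent.
- chip3: Loose orange plastic chip 26 x 20 x 8 mm, lying on the ceramic plate; origin under its centre. May be absent.
- chip4: Loose orange plastic chip 26 x 20 x 8 mm, lying on the ceramic plate; origin under its centre. May be absent.
- wash_bottle: Bystander, leave alone: white squeeze bottle with a blue cap, 66 diameter, 170 tall (mm). Origin under its centre.
- reagent: Bystander, leave alone: amber bottle with a green cap, 70 diameter, 140 tall (mm). Origin under its centre.
- jar: Bystander, leave alone: white jar with a red lid, 56 diameter, 60 tall (mm). Origin under its centre.
- beaker: Bystander, leave alone: empty clear beaker, 70 diameter, 90 tall (mm). Origin under its centre.
- spatula: Bystander, leave alone: steel spatula, 180 long, lying flat (mm).
Things that resemble listed ones, but are neither listed nor needed, are in the scene too. Of the things like the scraper, leave any that is blue; of the rest the larger one is meant. What is shaped like the flask2 but pink is not meant.

How it is judged (in metres and radians):
On the way, in this order (a step that is already met when the one before it is completed fails the run):
1. the air valve is shut (value of joint valve below 0.1 rad), for 0.2 s.
2. all chips lie in the catch trough, the valve still shut (value of joint valve below 0.1 rad and x of chip1 in the frame of trough between -0.105 and 0.105 m and y of chip1 in the frame of trough between -0.045 and 0.045 m and z of each of chip1, chip2, chip3, chip4 in the frame of trough below 0.024 m and x of chip2 in the frame of trough between -0.105 and 0.105 m and y of chip2 in the frame of trough between -0.045 and 0.045 m and x of chip3 in the frame of trough between -0.105 and 0.105 m and y of chip3 in the frame of trough between -0.045 and 0.045 m and x of chip4 in the frame of trough between -0.105 and 0.105 m and y of chip4 in the frame of trough between -0.045 and 0.045 m), for 0.2 s.
3. the scraper is parked and every flask stands on the plate, the valve still shut (all of step 2 and horizontal distance between scraper and park below 0.03 m and height (world z) of scraper below 0.006 m and angle between each of scraper, flask1, flask2, flask3, flask4's own z axis and vertical below 0.1 rad and x of flask1 in the frame of plate between -0.07 and 0.07 m and y of flask1 in the frame of plate between -0.085 and 0.085 m and z of flask1 in the frame of plate between -0.005 and 0.006 m and x of flask2 in the frame of plate between -0.07 and 0.07 m and y of flask2 in the frame of plate between -0.085 and 0.085 m and z of flask2 in the frame of plate between -0.005 and 0.006 m and x of flask3 in the frame of plate between -0.07 and 0.07 m and y of flask3 in the frame of plate between -0.085 and 0.085 m and z of flask3 in the frame of plate between -0.005 and 0.006 m and x of flask4 in the frame of plate between -0.07 and 0.07 m and y of flask4 in the frame of plate between -0.085 and 0.085 m and z of flask4 in the frame of plate between -0.005 and 0.006 m and contact force between the fingers and anything else below 0.5 N), for 0.3 s.
4. the lever is at the green half mark (value of joint valve between 0.685 and 0.885 rad), for 0.2 s.
At the end, for the whole second after the job is handed in: Lever at 0.785 +- 0.1 rad; every chip in the trough; the scraper flat within 30 mm of its parking place's centre; every flask upright (within 0.1 rad) at rest on the plate with its centre within 70 mm (x) and 85 mm (y) of the plate's centre (all of step 4 and velocity of joint valve between -0.05 and 0.05 rad/s and x of chip1 in the frame of trough between -0.105 and 0.105 m and y of chip1 in the frame of trough between -0.045 and 0.045 m and z of each of chip1, chip2, chip3, chip4 in the frame of trough below 0.024 m and x of chip2 in the frame of trough between -0.105 and 0.105 m and y of chip2 in the frame of trough between -0.045 and 0.045 m and x of chip3 in the frame of trough between -0.105 and 0.105 m and y of chip3 in the frame of trough between -0.045 and 0.045 m and x of chip4 in the frame of trough between -0.105 and 0.105 m and y of chip4 in the frame of trough between -0.045 and 0.045 m and horizontal distance between scraper and park below 0.03 m and height (world z) of scraper below 0.006 m and angle between each of scraper, flask1, flask2, flask3, flask4's own z axis and vertical below 0.1 rad and x of flask1 in the frame of plate between -0.07 and 0.07 m and y of flask1 in the frame of plate between -0.085 and 0.085 m and z of flask1 in the frame of plate between -0.005 and 0.006 m and x of flask2 in the frame of plate between -0.07 and 0.07 m and y of flask2 in the frame of plate between -0.085 and 0.085 m and z of flask2 in the frame of plate between -0.005 and 0.006 m and x of flask3 in the frame of plate between -0.07 and 0.07 m and y of flask3 in the frame of plate between -0.085 and 0.085 m and z of flask3 in the frame of plate between -0.005 and 0.006 m and x of flask4 in the frame of plate between -0.07 and 0.07 m and y of flask4 in the frame of plate between -0.085 and 0.085 m and z of flask4 in the frame of plate between -0.005 and 0.006 m and linear speed of each of flask1, flask2, flask3, flask4, scraper below 0.02 m/s); the robot touches nothing.
It fails at once if a flask is squeezed with more than 70 N by the fingers (contact force between the fingers and flask1 above 70 N or contact force between the fingers and flask2 above 70 N or contact force between the fingers and flask3 above 70 N or contact force between the fingers and flask4 above 70 N).
It fails at once if the ceramic deck is pressed or struck by the scraper, the robot or a flask with more than 50 N (contact force between any of the arm, the fingers, scraper, flask1, flask2, flask3, flask4 and deck above 50 N).
It fails at once if the fingers touch a chip instead of the scraper (contact force between the fingers and chip1 above 0.5 N or contact force between the fingers and chip2 above 0.5 N or contact force between the fingers and chip3 above 0.5 N or contact force between the fingers and chip4 above 0.5 N).
It fails at once if a flask or the scraper is handled with the air on (lever beyond 0.3 rad) (value of joint valve above 0.3 rad and (contact force between the fingers and flask1 above 0.5 N or contact force between the fingers and flask2 above 0.5 N or contact force between the fingers and flask3 above 0.5 N or contact force between the fingers and flask4 above 0.5 N or contact force between the fingers and scraper above 0.5 N)).
It fails at once if a flask is knocked over, or a bystander displaced by more than 30 mm (angle between any of flask1, flask2, flask3, flask4's own z axis and vertical above 0.8 rad or distance of any of wash_bottle, reagent, jar, beaker, spatula from where it was at the start of the episode above 0.03 m).
Of flask1, flask2, flask3, flask4 only 2 to 4 are there at a start; the rules pass over those that are not, and their reading is None.
Of chip1, chip2, chip3, chip4 only 2 to 4 are there at a start; the rules pass over those that are not, and their reading is None.
At some moment in a run one of flask1, flask2, flask3, flask4, scraper may be knocked a few centimetres aside while the robot is not near it.
It also fails if it takes over 210 s, if anything falls off the work surface, if the arm or the gripper's body presses on something with over 40 N, if the wrist force passes 120 N, or if a joint passes its speed limit or range.

ROBOT

A 6-joint arm with a two-finger parallel gripper is mounted at the origin on the work surface. World frame = base frame: x ahead of the robot, y to its left, z up, the work surface at z = 0. Lengths are in mm, angles in rad, forces in N, time in s.
With the tool pointing down it reaches from about 275 to 1000 mm from the base axis. Payload 8.4 kg.
Tool frame: the origin (TCP) lies at the very end of the fingers, on their centre line; the grasp point (between the pads) lies 19 mm behind it; z points along the fingers, y is the line along which they close (so a half turn about z gives the same grasp; the last joint's range is limited). The gripper opens to 85 mm and grips with 20 to 120 N. Pads are 22 mm wide; open, the fingers measure 114 mm over their backs; the gripper's body (76 mm by 85 mm) begins 54 mm behind the grasp point. The pads swing forward as they close: fully open they stand 13 mm farther back than shut.
Start: joints at [1.195, 0.353, 1.633, -0, 1.155, -0.002], TCP at [228.221, 581.845, 231.281] pointing down, gripper open.
Joint ranges: [-2.63, 2.63], [-0.92, 2.1], [0.06, 2.66], [-1.3, 4.44], [0, 2.69], [-3.02, 3.02]. Speed limits (rad/s): [2.22, 2.22, 2.79, 3.14, 3.14, 3.14].

INTERFACE

Orientations are given as [roll, pitch, yaw] about the fixed x, y, z axes, in that order (R = Rz(yaw) Ry(pitch) Rx(roll)).
In Python, from rig import telemetry, imaging, r gives the robot as it stands. The module is installed in compiled form; this text tells all that it offers.
- The arm moves only by the tool step_arm, never from a script. Its argument "moves" is a list of rows, each a list of 3 entries, a list of its own where there are three numbers: the turn, a rotation vector about the tool's x, y, z scaled (see below), then the shift along the tool's x, y, z scaled (see below), then the opening, from -1 (shut) to 1 (fully open). A call has 1 to 8 rows; each row is the pose to reach, as a shift and turn from the pose commanded when the call began, along the tool's axes at that moment; what a row does not reach only later rows make up. The controller multiplies each number of a shift by 200 mm and each number of a turn by 45 degrees. A row lasts 1/10 s, in which the tool goes at most 50 mm and 8.59 degrees, less where a joint would pass 70% of its speed; a pose out of reach is approached as far as the arm can. A call with a number of a shift or a turn outside -1 to 1 is refused whole. A call with a gripper value outside its range is refused whole. The fingers move at their own pace and stop on an object; "squeeze" is the grip in N (left out, the last holds). Time passes only in rows, so rows that repeat a pose let the fingers close. It gives the time, the measured TCP pose, the force, the opening and the grip force at its end, in the units of the state.
- telemetry.sense(): the state, without advancing time (a new reading comes with each control period).
- imaging.grab_frame(name): name is "scene" or "top"; returns the picture (480x640x3 uint8, red, green, blue); there is no depth.
- imaging.calibration(name): a dict with "fx", "fy", "cx", "cy" (pixels), "dist_coeffs" ([k1, k2, p1, p2, k3] as OpenCV has them; the pictures are not rectified), "cam_to_world" (4x4, takes a point from camera to world coordinates). Camera axes: x right, y up, looking along -z (the intrinsics and any distortion apply to the point x, -y, -z); pixel columns grow to the right and rows downward; lengths in mm; the calibration is good to about 2 mm. A picture is of the moment at which its call begins. calibration takes no time and is no camera call.
- r.sign_off(): hands the job in; it is judged then, once.
Trained networks look in the newest picture that a camera, given by its name, has taken for a name from the list of things; names that differ only in an ending like _2 or _b are one class to them, and where a whole thing is asked for, a point or a joint stands for the part that bears it (a point fixed in the world has none). Each returns a list of dicts, best first, with "conf" (0 to 1); they miss things now and then, are a little off and sometimes report something else, mostly with a low value. They report only what shows in the picture. A call takes as long as a camera call. They do not tell look-alikes from the thing itself.
- imaging.recognise(camera, name): "extent" ([left, top, width, height] in pixels, round what is visible of it).
- imaging.mark_of(camera, name): "xy" ([column, row] in pixels: a listed point, or the origin of a listed thing).
The state is a dict: "clock": time; "qpos": joint angles; "qvel": joint speeds; "joint_efforts": joint torques, N m; "eef_pos": TCP position; "tcp_rot": TCP orientation; "contact_force": force on the tool from outside, world axes, zero at the start; "wrist_torque": the same for the moment, N m; "opening": opening from 0.0 (shut) to 1.0 (fully open); "grasp_force": force on a finger pad.
Only numpy, scipy, OpenCV 4.12 (cv2) and the standard library are available. Lean on these libraries where they do the work, as an engineer would, in place of code of your own. Each camera call takes 0.05 s, during which the arm holds its last target. There are 200 camera calls.

## Working session

There is one attempt and no reset: what is moved stays moved. The work goes in short steps, Python scripts to look and compute and a tool call to move; the robot and the scene stay as the last step left them, time stands still between calls to the robot, and variables do not carry over. Pictures are saved under pics/ and viewed, at most 14 in all, crops included, and the job is handed in when it is done.

Besides the shell and the picture viewer there is one more tool, called after "Emit:" by a JSON object that holds its "name" and its "arguments". step_arm: Moves the arm, as the interface text tells. Its arguments: {"type":"object","properties":{"moves":{"type":"array"},"squeeze":{"type":"number"}},"required":["moves"]}

```bash
mkdir -p pics; cat > h.py <<'E'
import numpy as np, cv2
from rig import telemetry, imaging, r
from scipy.spatial.transform import Rotation as R
def ray(cam,uv):
    c=imaging.calibration(cam); K=np.array([[c['fx'],0,c['cx']],[0,c['fy'],c['cy']],[0,0,1.]])
    p=cv2.undistortPoints(np.array([[uv]],float),K,np.array(c['dist_coeffs'],float))[0,0]
    T=np.array(c['cam_to_world']); return T[:3,3], T[:3,:3]@np.array([p[0],-p[1],-1.])
def at(cam,uv,z):
    o,d=ray(cam,uv); return (o+d*(z-o[2])/d[2]).round(1)
def pix(cam,P):
    c=imaging.calibration(cam); K=np.array([[c['fx'],0,c['cx']],[0,c['fy'],c['cy']],[0,0,1.]])
    T=np.array(c['cam_to_world']); q=(np.atleast_2d(P)-T[:3,3])@T[:3,:3]
    return cv2.projectPoints(q*[1,-1,-1],np.zeros(3),np.zeros(3),K,np.array(c['dist_coeffs'],float))[0][:,0]
def shot(cam,name,box=None,s=1):
    im=imaging.grab_frame(cam)[:,:,::-1]
    if box: x,y,w,h=box; im=im[y:y+h,x:x+w]
    im=cv2.resize(im,None,fx=s,fy=s,interpolation=cv2.INTER_CUBIC) if s!=1 else im
    cv2.imwrite('pics/'+name,im)
def move(p,yaw=None):
    "shift/turn in tool units to world TCP p, tool down with yaw = world angle of tool y axis"
    s=telemetry.sense(); print(s['eef_pos'],s['tcp_rot'])
    M=R.from_euler('xyz',s['tcp_rot']).as_matrix()
    print('shift',(M.T@(np.array(p)-s['eef_pos'])/200).round(4))
E
python3 - <<'E'
from h import *
shot('top','t0.png'); shot('scene','s0.png')
for n,z in [('valve_grip',88),('valve_base',0),('deck',0),('plate',40),('trough',4),('scraper',0),('park',0),('flask1',0),('chip1',40),('wash_bottle',0),('reagent',0),('jar',0),('beaker',0),('spatula',0)]:
    for cam in ('top','scene'):
        for d in imaging.mark_of(cam,n):
            if d['conf']>.2: print(n,cam,np.round(d['xy'],1),round(d['conf'],2),at(cam,d['xy'],z)[:2])
print(telemetry.sense())
for c in('top','scene'):print(imaging.calibration(c))
E
```

```text
valve_grip top [302.9 172.7] 0.63 [643.2 155.1]
valve_grip scene [381.2 265.2] 0.95 [642.6 160.9]
valve_base top [336.4 171.4] 0.64 [676.7  66.2]
valve_base scene [343.6 321.8] 0.83 [671.8  70.8]
valve_base scene [312.1 253.6] 0.62 [442.7  97.7]
deck top [442.7 209.5] 0.65 [ 573.5 -225.9]
deck scene [167.7 332.2] 0.8 [ 571.1 -246.3]
deck scene [345.5 319.2] 0.48 [666.5  77.1]
plate top [451.2 207.1] 0.83 [ 570.4 -240.2]
plate scene [169.4 311.9] 0.62 [ 562.5 -235. ]
trough top [387.6 216.2] 0.57 [550.8 -74.7]
trough scene [115.1 280.3] 0.71 [ 375.4 -321.8]
trough scene [248.8 303.3] 0.6 [554.3 -81.1]
trough scene [311.  367.8] 0.24 [761.2 -31.4]
scraper top [261.8 325.9] 0.73 [250.2 255.6]
scraper top [185.4 332.9] 0.67 [227.9 455.1]
scraper top [319.7 257.3] 0.63 [435.  107.6]
scraper top [369.7 147.4] 0.38 [748.7 -26. ]
scraper scene [406.5 180.4] 0.89 [231.2 454.1]
scraper scene [313.5 253.7] 0.74 [444.3 100.4]
scraper scene [339.1 196.2] 0.62 [237.4 253.7]
park top [323.6 256.2] 0.96 [438.2  97.2]
park top [316.2 141. ] 0.35 [764.9 124.2]
park scene [315.4 253.2] 0.58 [444.2 104.
[... 2465 characters left out ...]
03,  2.07818654e-01,  9.78161134e-01,
         1.49349768e+03],
       [ 0.00000000e+00,  0.00000000e+00,  0.00000000e+00,
         1.00000000e+00]])}
{'fx': 592.3916607177667, 'fy': 592.3916607177667, 'cx': 326.44588550340234, 'cy': 238.87093079835566, 'dist_coeffs': array([-0.13845469,  0.        ,  0.        ,  0.        ,  0.        ]), 'cam_to_world': array([[ 3.88757515e-01, -5.21011587e-01,  7.59877965e-01,
         1.43101217e+03],
       [ 9.21338017e-01,  2.21596600e-01, -3.19423240e-01,
        -2.83350774e+02],
       [-1.96316472e-03,  8.24282642e-01,  5.66175126e-01,
         7.66541949e+02],
       [ 0.00000000e+00,  0.00000000e+00,  0.00000000e+00,
         1.00000000e+00]])}
```

View pics/t0.png

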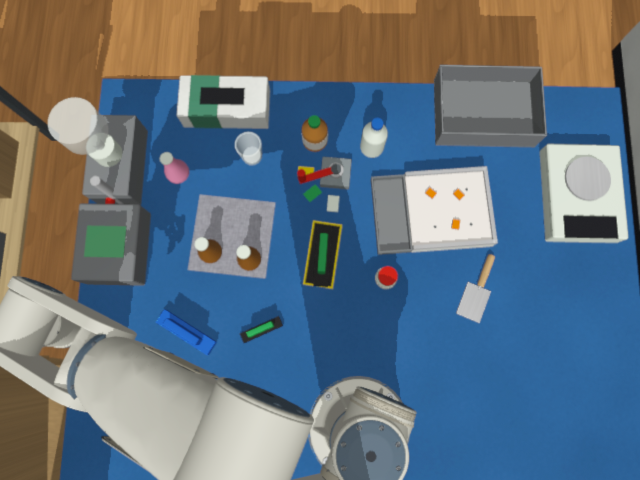

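View pics/s0.png

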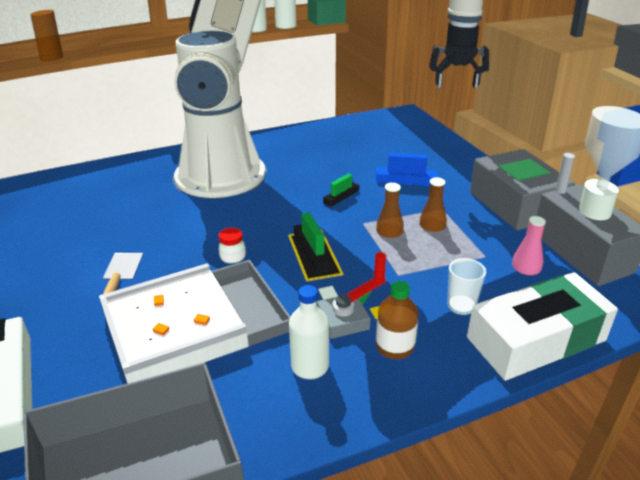

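```bash
python3 - <<'E'
from h import *
shot('top','c1.png',(180,120,320,230),2.5)
im=imaging.grab_frame('top'); hsv=cv2.cvtColor(im,cv2.COLOR_RGB2HSV)
def comps(lo,hi,amin,label,z,cam='top',hs=hsv):
    m=cv2.inRange(hs,np.array(lo),np.array(hi)); n,l,st,ce=cv2.connectedComponentsWithStats(m)
    for i in range(1,n):
        if st[i,4]>=amin:
            pts=np.argwhere(l==i)[:,::-1].astype(np.float32); rc=cv2.minAreaRect(pts)
            b=cv2.boxPoints(rc); print(label,cam,ce[i].round(1),st[i,4],'->',at(cam,ce[i],z)[:2],'box',[at(cam,p,z)[:2].round().tolist() for p in b])
comps((5,150,150),(17,255,255),20,'chip',44)
comps((50,120,50),(80,255,255),30,'green',76)
comps((0,200,100),(4,255,255),20,'red',110)
comps((22,150,100),(32,255,255),10,'yellow',0)
sc=imaging.grab_frame('scene'); hs=cv2.cvtColor(sc,cv2.COLOR_RGB2HSV)
comps((5,150,150),(17,255,255),20,'chip',44,'scene',hs)
comps((0,200,100),(4,255,255),20,'red',110,'scene',hs)
E
```

```text
chip top [150.9   6.8] 40 -> [1151.9  611.3] box [[1155.0, 638.0], [1178.0, 622.0], [1152.0, 593.0], [1130.0, 609.0]]
chip top [293.6   1.6] 20 -> [1174.4  198.1] box [[1173.0, 220.0], [1179.0, 220.0], [1180.0, 177.0], [1174.0, 176.0]]
chip top [387.8   7.6] 50 -> [1160.   -74.3] box [[1184.0, -64.0], [1185.0, -87.0], [1146.0, -86.0], [1145.0, -63.0]]
chip top [606.4   7.3] 23 -> [1176.5 -709.9] box [[1201.0, -708.0], [1201.0, -715.0], [1159.0, -714.0], [1158.0, -707.0]]
chip top [507.4  11.8] 50 -> [1154.1 -419.7] box [[1146.0, -401.0], [1176.0, -425.0], [1161.0, -441.0], [1131.0, -416.0]]
chip top [158.5  29.2] 103 -> [1080.   582.9] box [[1135.0, 598.0], [1136.0, 580.0], [1005.0, 569.0], [1005.0, 586.0]]
chip top [131.9  36.8] 21 -> [1055.1  657.4] box [[1043.0, 665.0], [1074.0, 659.0], [1071.0, 649.0], [1040.0, 655.0]]
chip top [581.3  54.6] 74 -> [1023.1 -623.3] box [[982.0, -610.0], [1072.0, -621.0], [1072.0, -640.0], [982.0, -629.0]]
chip top [98.6 51.6] 22 -> [1007.5  748.6] box [[988.0, 753.0], [1029.0, 749.0], [1028.0, 744.0], [987.0, 748.0]]
chip top [551.1  61.4] 28 -> [ 
[... 2188 characters left out ...]
chip scene [158.2 303.5] 22 -> [ 535.4 -250.6] box [[531.0, -258.0], [533.0, -243.0], [540.0, -244.0], [538.0, -258.0]]
chip scene [398.5 314.3] 96 -> [736.5 150.8] box [[715.0, 153.0], [721.0, 166.0], [755.0, 148.0], [749.0, 135.0]]
chip scene [201.5 321.3] 37 -> [ 615.1 -185.5] box [[604.0, -197.0], [608.0, -172.0], [626.0, -174.0], [621.0, -199.0]]
chip scene [161.1 331. ] 44 -> [ 612.9 -259. ] box [[602.0, -272.0], [607.0, -245.0], [624.0, -247.0], [619.0, -273.0]]
red scene [230.2 236.4] 272 -> [467.5 -84.8] box [[433.0, -97.0], [449.0, -60.0], [500.0, -74.0], [485.0, -110.0]]
red scene [371.2 278.6] 463 -> [696.7 111.9] box [[726.0, 51.0], [627.0, 163.0], [672.0, 174.0], [765.0, 64.0]]
```

View pics/c1.png

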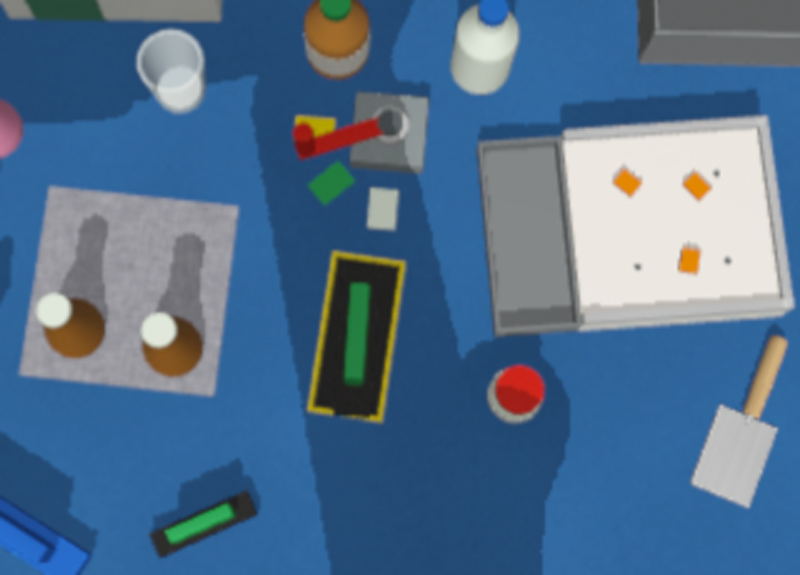

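```bash
python3 - <<'E'
from h import *
def c(x,y,z): return at('top',(180+(x+.5)/2.5-.5,120+(y+.5)/2.5-.5),z)[:2]
for n,x,y,z in [('white',383,209,0),('green',331,183,0),('yellow',315,128,0),('axis',392,124,53),('handle top',303,137,110),
 ('deck -x? TL',565,130,50),('TR',768,117,50),('BR',792,312,50),('BL',583,328,50),('trTL',480,143,28),('trBL',497,333,28),
 ('f2 rim',53,310,116),('f1 rim',158,329,116),('bar a',360,283,76),('bar b',355,384,76),('pk1',332,253,0),('pk2',405,262,0),('pk3',382,420,0),('pk4',310,411,0)]: print(n,c(x,y,z))
sc=imaging.grab_frame('scene'); hs=cv2.cvtColor(sc,cv2.COLOR_RGB2HSV)
m=cv2.inRange(hs,np.array((0,0,170)),np.array((180,60,255)))
n,l,st,ce=cv2.connectedComponentsWithStats(m)
for i in range(1,n):
    if 30<st[i,4]<600 and 160<ce[i][1]<250: print('white scene',ce[i].round(1),st[i],at('scene',ce[i],116))
cv2.imwrite('pics/s1.png',cv2.resize(sc[180:400,80:480,::-1],None,fx=2,fy=2,interpolation=2))
E
```

```text
white [585.2  74.5]
green [613.7 132.1]
yellow [676.6 151.4]
axis [665.6  67. ]
handle top [631.3 159.1]
deck -x? TL [ 663.3 -118.6]
TR [ 682.3 -337.4]
BR [ 469.4 -353.6]
BL [ 448.4 -134.9]
trTL [653.9 -29.3]
trBL [445.2 -47.5]
f2 rim [445.  403.2]
f1 rim [427.8 297.4]
bar a [486.5  97.8]
bar b [381.9 100.9]
pk1 [534.8 129.2]
pk2 [526.2  49.7]
pk3 [354.  72.]
pk4 [362.1 148.6]
white scene [567.1 168.4] [561 152  14  40 165] [508.4 736.1 116. ]
white scene [437.1 181.5] [430 178  15   8  99] [444.3 404.4 116. ]
white scene [392.2 186.9] [385 183  16   9 113] [426.6 298.3 116. ]
white scene [536.9 220.9] [530 216  15  10 119] [667.5 509.3 116. ]
```

View pics/s1.png

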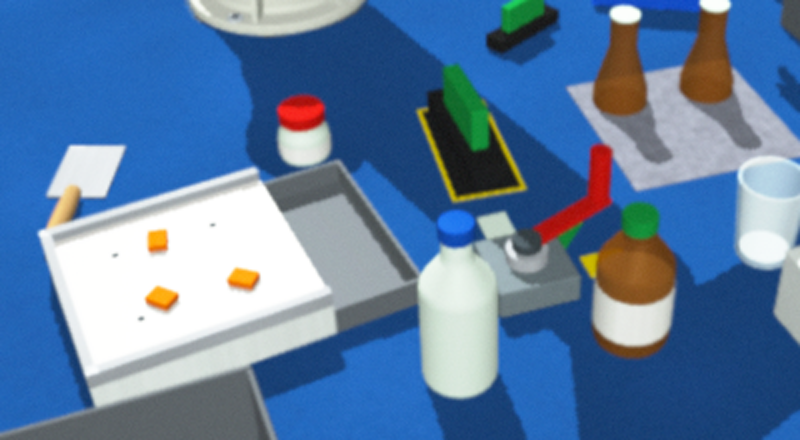

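The scene has two amber flasks, at px (209,249) and (247,259), and a pink one at (176,170) that isn't meant. There are three chips on the deck. Of the scraper-like things, (322,254) is black/green, large and parked; (262,328) is small and (185,332) is blue. I'll use the one at (322,254), the larger non-blue one. The lever is at about 1.13 rad. I'm starting with the valve.

Emit:
{"name": "step_arm", "arguments": {"moves": [[[0,0,-0.19],[-0.25,-0.117,0],0.3],[[0,0,-0.38],[-0.5,-0.233,0],0.3],[[0,0,-0.476],[-0.75,-0.35,0],0.3],[[0,0,-0.476],[-1.0,-0.466,0],0.3],[[0,0,-0.476],[-1.0,-0.466,0],0.3],[[0,0,-0.476],[-1.0,-0.466,0],0.3]], "squeeze": 25}}

```text
clock: 2.3
eef_pos: [382.4, 419.8, 231.5]
tcp_rot: [-3.141, 0.001, 3.138]
contact_force: [-0.2, 0.5, 0.3]
opening: 0.65
grasp_force: 0.0
```

Emit:
{"name": "step_arm", "arguments": {"moves": [[[0,0,0],[-0.25,-0.25,0],0.3],[[0,0,0],[-0.5,-0.5,0],0.3],[[0,0,0],[-0.75,-0.75,0],0.3],[[0,0,0],[-1.0,-1.0,0],0.3],[[0,0,0],[-1.0,-1.0,0],0.3],[[0,0,0],[-1.0,-1.0,0],0.3]]}}

```text
clock: 2.9
eef_pos: [582.2, 220.7, 231.3]
tcp_rot: [3.141, 0.001, 3.141]
contact_force: [0.5, 0.3, 0.1]
opening: 0.645
grasp_force: 0.0
```

Emit:
{"name": "step_arm", "arguments": {"moves": [[[0,0,0],[-0.14,-0.16,0.0],0.2],[[0,0,0],[-0.275,-0.31,0.1],0.2],[[0,0,0],[-0.275,-0.31,0.3],0.2],[[0,0,0],[-0.275,-0.31,0.45],0.2],[[0,0,0],[-0.275,-0.31,0.45],0.2]]}}

```text
clock: 3.4
eef_pos: [632.4, 160.0, 136.7]
tcp_rot: [-3.14, -0.008, 3.142]
contact_force: [-0.3, 0.3, -0.8]
opening: 0.6
grasp_force: 0.0
```

```bash
python3 - <<'E'
from h import *
print(telemetry.sense()['eef_pos'])
a=imaging.grab_frame('scene')[200:380,280:480,::-1]; b=imaging.grab_frame('top')[100:280,240:440,::-1]
cv2.imwrite('pics/v1.png',cv2.resize(np.hstack([a,b]),None,fx=2,fy=2,interpolation=2))
E
```

```text
[632.39912931 159.99475279 136.74263279]
```

View pics/v1.png

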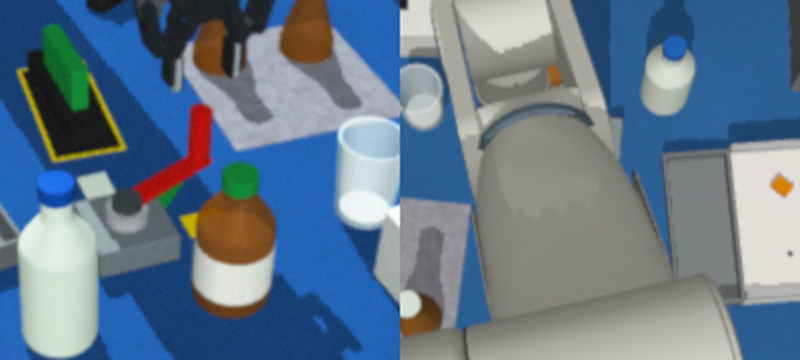

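Emit:
{"name": "step_arm", "arguments": {"moves": [[[0,0,0],[0,0,0.15],0.2],[[0,0,0],[0,0,0.3],0.2],[[0,0,0],[0,0,0.32],0.2],[[0,0,0],[0,0,0.32],-0.8],[[0,0,0],[0,0,0.32],-0.8],[[0,0,0],[0,0,0.32],-0.8],[[0,0,0],[0,0,0.32],-0.8]], "squeeze": 22}}

```text
clock: 4.2
eef_pos: [637.7, 158.9, 79.9]
tcp_rot: [-3.14, 0.005, -3.141]
contact_force: [2.9, -8.3, -0.8]
opening: 0.247
grasp_force: 25.3
```

Emit:
{"name": "step_arm", "arguments": {"moves": [[[0,0,0],[0.078,-0.036,0],-0.8],[[0,0,0],[0.146,-0.083,0],-0.8],[[0,0,0],[0.205,-0.142,0],-0.8],[[0,0,0],[0.252,-0.21,0],-0.8],[[0,0,0],[0.287,-0.285,0],-0.8],[[0,0,0],[0.305,-0.35,0],-0.8],[[0,0,0],[0.311,-0.38,0],-0.8],[[0,0,0],[0.311,-0.38,0],-0.8]]}}

```text
clock: 5.0
eef_pos: [571.8, 83.9, 79.2]
tcp_rot: [3.141, -0.002, 3.141]
contact_force: [-10.2, 2.1, 6.5]
opening: 0.249
grasp_force: 26.6
```

```bash
python3 - <<'E'
from h import *
print(telemetry.sense())
a=imaging.grab_frame('scene')[200:380,280:480,::-1]; b=imaging.grab_frame('top')[100:280,240:440,::-1]
cv2.imwrite('pics/v2.png',cv2.resize(np.hstack([a,b]),None,fx=2,fy=2,interpolation=2))
E
```

```text
{'clock': 5.0, 'qpos': array([ 1.42760098e-01,  4.67661765e-01,  1.85141995e+00,  9.01916315e-04,
        8.24347108e-01, -1.42829495e+00]), 'qvel': array([ 0.00737902,  0.00328787, -0.00727255, -0.00193395,  0.00547232,
        0.01098768]), 'joint_efforts': array([-2.03518286e+00, -5.82402456e+01, -2.98567396e+01, -4.85744756e-01,
       -3.01376268e+00, -5.67691284e-02]), 'eef_pos': array([571.79423676,  83.93315752,  79.2152811 ]), 'tcp_rot': array([ 3.14119918e+00, -1.91163488e-03,  3.14123871e+00]), 'contact_force': array([-10.22332813,   2.14013775,   6.45670713]), 'wrist_torque': array([0.13714418, 1.41703329, 0.11583901]), 'grasp_force': 26.625291109085083, 'opening': 0.24945409160727214}
```

View pics/v2.png

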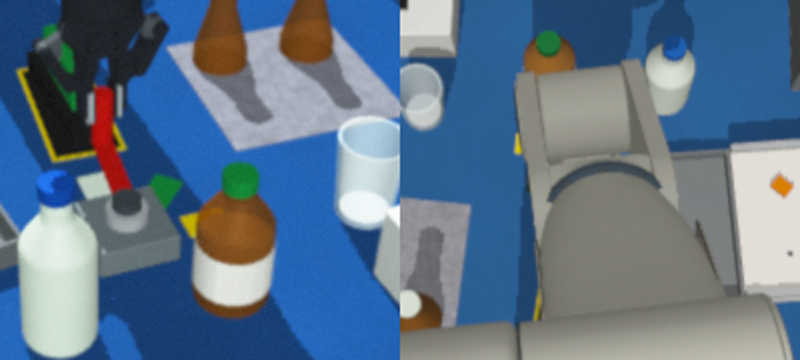

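Emit:
{"name": "step_arm", "arguments": {"moves": [[[0,0,0],[0.0,-0.015,0],-0.8],[[0,0,0],[0.0,-0.03,0],-0.8],[[0,0,0],[0.0,-0.03,0],-0.8]]}}

```text
clock: 5.4
eef_pos: [571.6, 78.5, 79.2]
tcp_rot: [3.141, -0.003, -3.141]
contact_force: [-10.7, 1.4, 8.2]
opening: 0.247
grasp_force: 26.8
```

Emit:
{"name": "step_arm", "arguments": {"moves": [[[0,0,0],[-0.01,-0.02,0],-0.8],[[0,0,0],[-0.01,-0.04,0],-0.8],[[0,0,0],[-0.01,-0.04,0],-0.8]]}}

```text
clock: 5.7
eef_pos: [572.0, 74.4, 79.1]
tcp_rot: [3.135, -0.006, 3.14]
contact_force: [-17.6, 27.3, 11.2]
opening: 0.248
grasp_force: 28.1
```

Emit:
{"name": "step_arm", "arguments": {"moves": [[[0,0,0],[0.0,0.01,0],-0.8],[[0,0,0],[0.0,0.01,0],0.2],[[0,0,0],[0,0.01,0],0.2],[[0,0,0],[0,0.01,0],0.2],[[0,0,0],[0,0.01,-0.2],0.2],[[0,0,0],[0,0.01,-0.4],0.2],[[0,0,0],[0.2,0.05,-0.5],0.2],[[0,0,0],[0.4,0.1,-0.5],0.2]]}}

```text
clock: 6.5
eef_pos: [497.4, 90.1, 180.8]
tcp_rot: [3.141, 0.007, 3.14]
contact_force: [-1.3, 0.3, -0.8]
opening: 0.595
grasp_force: 0.0
```

```bash
python3 - <<'E'
from h import *
s=telemetry.sense();print(s['eef_pos'],s['tcp_rot'],s['contact_force'])
from scipy.optimize import fsolve
a=np.array([637.7,158.9]);b=np.array([572,75.5])
print(fsolve(lambda c:[np.hypot(*(a-c))-95,np.hypot(*(b-c))-95],[668,68]))
# scraper foot model fit in scene: project
T=np.array([434,99.5,0]);
sc=imaging.grab_frame('scene')
import itertools
def corners(x,y,ang,hx,hy,z):
    c,s=np.cos(ang),np.sin(ang); return np.array([[x+c*u-s*v,y+s*u+c*v,z] for u,v in((-hx,-hy),(hx,-hy),(hx,hy),(-hx,hy))])
im=sc[:,:,::-1].copy()
for P in (corners(434,99.5,-.03,50,10,76),corners(434,99.5,-.03,80,20,26)):
    cv2.polylines(im,[pix('scene',P).round().astype(int)],True,(255,0,255),1)
cv2.imwrite('pics/p1.png',cv2.resize(im[190:300,260:400],None,fx=5,fy=5,interpolation=2))
E
```

```text
[497.3912926   90.06959775 180.81150107] [3.14050791 0.00692076 3.14013699] [-1.34789357  0.33899315 -0.8145633 ]
[666.73779832  68.44666248]
```

View pics/p1.png

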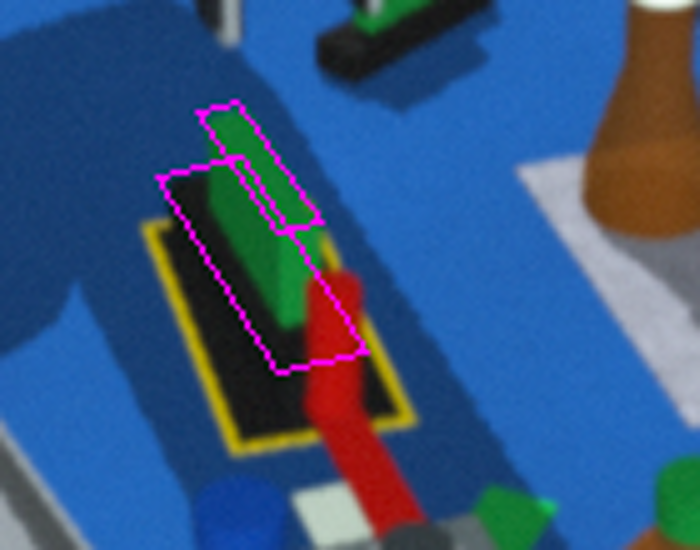

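Emit:
{"name": "step_arm", "arguments": {"moves": [[[0,0,0.038],[0.15,0.025,0.0],0.2],[[0,0,0.038],[0.3,0.045,0.1],0.2],[[0,0,0.038],[0.3,0.045,0.3],0.2],[[0,0,0.038],[0.3,0.045,0.35],0.2],[[0,0,0.038],[0.3,0.045,0.35],0.2]]}}

```text
clock: 7.05
eef_pos: [434.9, 98.7, 106.5]
tcp_rot: [-3.141, -0.002, 3.112]
contact_force: [0.5, -0.4, 1.0]
opening: 0.601
grasp_force: 0.0
```

```bash
python3 - <<'E'
from h import *
s=telemetry.sense();print(s['eef_pos'],s['tcp_rot'],s['contact_force'])
move([434,99.5,32])
E
```

```text
[434.91099715  98.7228413  106.53596056] [-3.14086273e+00 -2.40658999e-03  3.11155057e+00] [ 0.5301022  -0.36820231  0.97400606]
[434.91099715  98.7228413  106.53596056] [-3.14086273e+00 -2.40658999e-03  3.11155057e+00]
shift [0.0038 0.004  0.3727]
```

Emit:
{"name": "step_arm", "arguments": {"moves": [[[0,0,0],[0,0.004,0.12],0.2],[[0,0,0],[0,0.004,0.24],0.2],[[0,0,0],[0,0.004,0.33],0.2],[[0,0,0],[0,0.004,0.37],0.2],[[0,0,0],[0,0.004,0.37],-0.9],[[0,0,0],[0,0.004,0.37],-0.9],[[0,0,0],[0,0.004,0.37],-0.9],[[0,0,0],[0,0.004,0.37],-0.9]], "squeeze": 80}}

```text
clock: 7.85
eef_pos: [436.3, 100.0, 34.4]
tcp_rot: [3.141, 0.002, 3.112]
contact_force: [0.9, -1.7, 7.2]
opening: 0.228
grasp_force: 78.9
```

Emit:
{"name": "step_arm", "arguments": {"moves": [[[0,0,0],[0,0,-0.1],-0.9],[[0,0,0],[0,0,-0.3],-0.9],[[0,0,0],[0,0,-0.5],-0.9],[[0,0,-0.05],[-0.05,-0.2,-0.5],-0.9],[[0,0,-0.1],[-0.1,-0.4,-0.5],-0.9],[[0,0,-0.143],[-0.2,-0.6,-0.5],-0.9],[[0,0,-0.143],[-0.3,-0.8,-0.5],-0.9],[[0,0,-0.143],[-0.4,-1.0,-0.5],-0.9]]}}

```text
clock: 8.65
eef_pos: [509.5, -104.2, 133.8]
tcp_rot: [-3.142, 0.001, -3.059]
contact_force: [0.9, 0.2, -1.6]
opening: 0.223
grasp_force: 78.4
```

```bash
python3 - <<'E'
from h import *
s=telemetry.sense();print(s['contact_force'])
move([572.1,-309.7,134])
E
```

```text
[ 0.92503952  0.23013533 -1.57354619]
[ 509.52791391 -104.15230938  133.77698191] [-3.14154242e+00  5.03666115e-04 -3.05897386e+00]
shift [-2.2700e-01 -1.0501e+00 -9.0000e-04]
```

Emit:
{"name": "step_arm", "arguments": {"moves": [[[0,0,0],[-0.06,-0.2,0],-0.9],[[0,0,0],[-0.12,-0.4,0],-0.9],[[0,0,0],[-0.18,-0.6,0],-0.9],[[0,0,0],[-0.22,-0.8,0],-0.9],[[0,0,0],[-0.22,-0.95,0],-0.9],[[0,0,0],[-0.22,-1.0,0],-0.9],[[0,0,0],[-0.22,-1.0,0],-0.9]]}}

```text
clock: 9.35
eef_pos: [569.1, -299.1, 133.1]
tcp_rot: [3.141, -0.0, -3.061]
contact_force: [-0.1, 0.3, -3.2]
opening: 0.226
grasp_force: 78.6
```

```bash
python3 - <<'E'
from h import *
s=telemetry.sense();print(s['contact_force'])
move([572.1,-309.7,78])
im=imaging.grab_frame('scene')[:,:,::-1]
cv2.imwrite('pics/d1.png',cv2.resize(im[150:400,60:360],None,fx=2,fy=2,interpolation=2))
E
```

```text
[-0.10408758  0.26229794 -3.19544763]
[ 569.13749383 -299.07106213  133.14117206] [ 3.14136695e+00 -3.41982321e-04 -3.06088777e+00]
shift [-0.0106 -0.0542  0.2757]
```

View pics/d1.png

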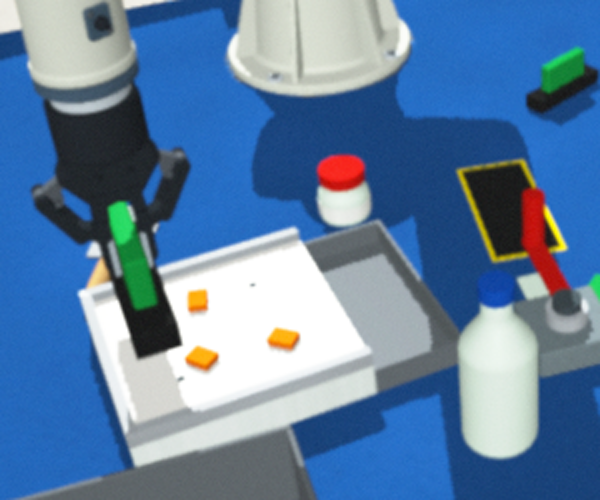

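Emit:
{"name": "step_arm", "arguments": {"moves": [[[0,0,0],[-0.01,-0.04,0.0],-0.9],[[0,0,0],[-0.01,-0.04,0.07],-0.9],[[0,0,0],[-0.01,-0.04,0.15],-0.9],[[0,0,0],[-0.01,-0.04,0.2],-0.9],[[0,0,0],[-0.01,-0.04,0.24],-0.9],[[0,0,0],[-0.01,-0.04,0.255],-0.9],[[0,0,0],[-0.01,-0.04,0.255],-0.9]]}}

```text
clock: 10.1
eef_pos: [571.9, -305.7, 81.6]
tcp_rot: [3.141, -0.001, -3.059]
contact_force: [-0.5, 0.2, -1.6]
opening: 0.221
grasp_force: 78.7
```

Emit:
{"name": "step_arm", "arguments": {"moves": [[[0,0,0],[0,0,0.01],-0.9],[[0,0,0],[0,0,0.02],-0.9],[[0,0,0],[0,0,0.02],-0.9]]}}

```text
clock: 10.4
eef_pos: [572.3, -306.0, 78.4]
tcp_rot: [-3.141, 0.0, -3.059]
contact_force: [0.0, 0.6, -2.2]
opening: 0.225
grasp_force: 78.7
```

Emit:
{"name": "step_arm", "arguments": {"moves": [[[0,0,0],[0,0.03,0.008],-0.9],[[0,0,0],[0,0.09,0.008],-0.9],[[0,0,0],[0,0.15,0.008],-0.9],[[0,0,0],[0,0.21,0.008],-0.9],[[0,0,0],[0,0.27,0.008],-0.9],[[0,0,0],[0,0.33,0.008],-0.9],[[0,0,0],[0,0.39,0.008],-0.9],[[0,0,0],[0,0.45,0.008],-0.9]]}}

```text
clock: 11.2
eef_pos: [564.8, -215.2, 76.8]
tcp_rot: [-3.141, 0.0, -3.059]
contact_force: [1.1, -0.1, -3.3]
opening: 0.227
grasp_force: 78.7
```

Emit:
{"name": "step_arm", "arguments": {"moves": [[[0,0,0],[0,0.05,0.0],-0.9],[[0,0,0],[0,0.11,0.0],-0.9],[[0,0,0],[0,0.17,0.0],-0.9],[[0,0,0],[0,0.23,0.0],-0.9],[[0,0,0],[0,0.29,0.0],-0.9],[[0,0,0],[0,0.35,0.0],-0.9],[[0,0,0],[0,0.41,0.0],-0.9],[[0,0,0],[0,0.46,0.0],-0.9]]}}

```text
clock: 12.0
eef_pos: [557.1, -123.5, 76.7]
tcp_rot: [3.142, -0.0, -3.059]
contact_force: [-0.6, 0.2, -2.0]
opening: 0.228
grasp_force: 78.7
```

```bash
python3 - <<'E'
from h import *
s=telemetry.sense();print(s['contact_force'],s['eef_pos'])
a=imaging.grab_frame('scene')[230:400,80:320,::-1]; b=imaging.grab_frame('top')[140:260,360:520,::-1]
b=cv2.resize(b,(227,170))
cv2.imwrite('pics/d2.png',cv2.resize(np.hstack([a,b]),None,fx=1.7,fy=1.7,interpolation=2))
E
```

```text
[-0.60899896  0.17103164 -1.99207199] [ 557.09990208 -123.4509066    76.68042383]
```

View pics/d2.png

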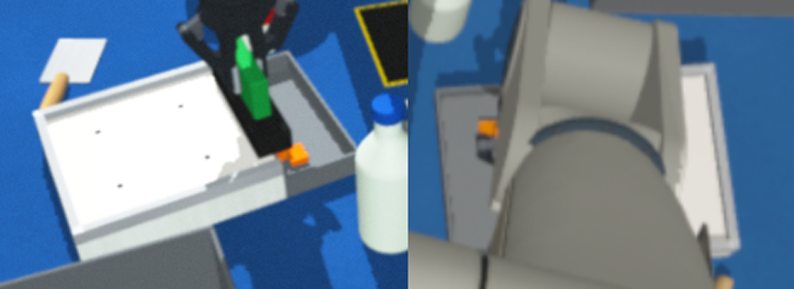

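Emit:
{"name": "step_arm", "arguments": {"moves": [[[0,0,0],[0,0,-0.1],-0.9],[[0,0,0],[0,0,-0.3],-0.9],[[0,0,0.05],[0.08,0.1,-0.45],-0.9],[[0,0,0.1],[0.16,0.3,-0.45],-0.9],[[0,0,0.15],[0.25,0.5,-0.45],-0.9],[[0,0,0.2],[0.35,0.7,-0.45],-0.9],[[0,0,0.229],[0.43,0.9,-0.45],-0.9],[[0,0,0.229],[0.47,1.0,-0.45],-0.9]]}}

```text
clock: 12.9
eef_pos: [445.3, 68.8, 166.8]
tcp_rot: [3.141, -0.001, 3.044]
contact_force: [0.7, 0.1, -0.7]
opening: 0.226
grasp_force: 78.8
```

```bash
python3 - <<'E'
from h import *
move([445,100,65])
im=imaging.grab_frame('top'); hs=cv2.cvtColor(im,cv2.COLOR_RGB2HSV)
m=cv2.inRange(hs,np.array((5,150,150)),np.array((17,255,255)))
n,l,st,ce=cv2.connectedComponentsWithStats(m)
o=np.array([566,-236]);a=.082;M=np.array([[np.cos(a),np.sin(a)],[-np.sin(a),np.cos(a)]])
for i in range(1,n):
    if 370<ce[i][0]<500 and 150<ce[i][1]<260 and st[i,4]>3: print(ce[i].round(1),st[i,4],M@(at('top',ce[i],12)[:2]-o)-[0,155])
b=im[130:270,360:510,::-1]; cv2.imwrite('pics/d3.png',cv2.resize(b,None,fx=3,fy=3,interpolation=2))
E
```

```text
[445.26207839  68.78291063 166.76270705] [ 3.14131054e+00 -5.33781320e-04  3.04422502e+00]
shift [0.0162 0.1551 0.5089]
[395.5 196.4] 79 [ 50.06986581 -18.24160524]
[403.4 229.4] 26 [-42.80180031 -31.17812839]
```

View pics/d3.png

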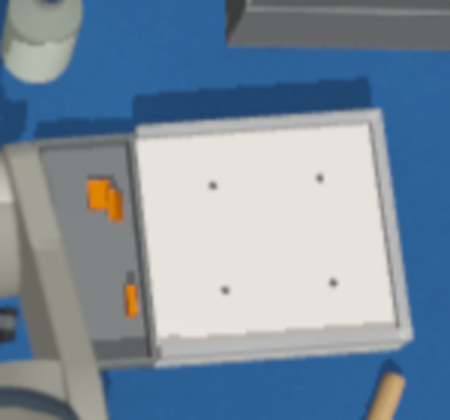

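Emit:
{"name": "step_arm", "arguments": {"moves": [[[0,0,0],[0.016,0.08,0],-0.9],[[0,0,0],[0.016,0.155,0.1],-0.9],[[0,0,0],[0.016,0.155,0.25],-0.9],[[0,0,0],[0.016,0.155,0.4],-0.9],[[0,0,0],[0.016,0.155,0.5],-0.9],[[0,0,0],[0.016,0.155,0.54],-0.9],[[0,0,0],[0.016,0.155,0.56],-0.9],[[0,0,0],[0.016,0.155,0.56],-0.9]]}}

```text
clock: 13.75
eef_pos: [447.3, 98.0, 54.9]
tcp_rot: [3.142, 0.0, 3.044]
contact_force: [0.5, -0.3, -1.2]
opening: 0.225
grasp_force: 78.9
```

```bash
python3 - <<'E'
from h import *
move([445,100,34.4])
im=imaging.grab_frame('scene')[180:320,230:430,::-1]
cv2.imwrite('pics/p2.png',cv2.resize(im,None,fx=3.5,fy=3.5,interpolation=2))
E
```

```text
[447.30514479  98.04517224  54.91697804] [3.14156188e+00 3.16987158e-04 3.04405917e+00]
shift [0.0125 0.0086 0.1026]
```

View pics/p2.png

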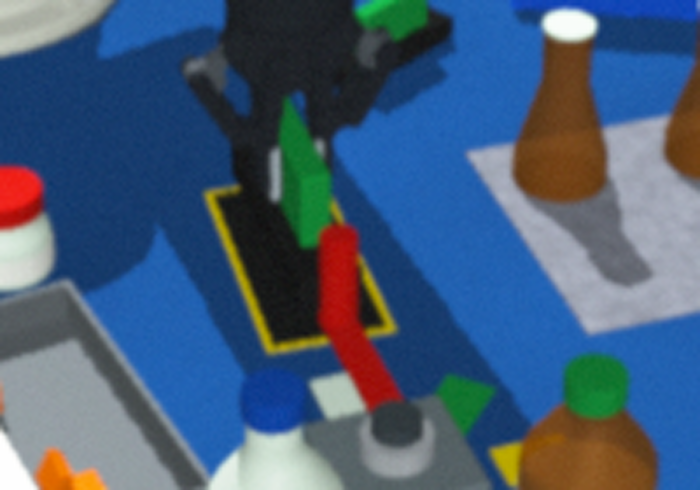

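Emit:
{"name": "step_arm", "arguments": {"moves": [[[0,0,0],[0.01,0.008,0.03],-0.9],[[0,0,0],[0.01,0.008,0.06],-0.9],[[0,0,0],[0.01,0.008,0.08],-0.9],[[0,0,0],[0.01,0.008,0.095],-0.9],[[0,0,0],[0.01,0.008,0.1],-0.9],[[0,0,0],[0.01,0.008,0.1],-0.9]]}}

```text
clock: 14.4
eef_pos: [445.0, 99.9, 34.6]
tcp_rot: [-3.142, -0.0, 3.044]
contact_force: [0.9, 0.3, -1.8]
opening: 0.228
grasp_force: 78.8
```

Emit:
{"name": "step_arm", "arguments": {"moves": [[[0,0,0],[0,0,0],0.2],[[0,0,0],[0,0,0],0.2],[[0,0,0],[0,0,0],0.2],[[0,0,0],[0,0,-0.2],0.2],[[0,0,0],[0,0,-0.45],0.2],[[0,0,0],[0,0,-0.7],0.4],[[0,0,0],[0.0,0.2,-0.85],0.4],[[0,0,0],[0.0,0.4,-0.85],0.4]]}}

```text
clock: 15.2
eef_pos: [455.7, 180.9, 209.9]
tcp_rot: [3.138, 0.008, 3.042]
contact_force: [0.9, -0.5, 0.2]
opening: 0.698
grasp_force: 0.0
```

```bash
cat >> h.py <<'E'
def flasks():
    sc=imaging.grab_frame('scene'); hs=cv2.cvtColor(sc,cv2.COLOR_RGB2HSV)
    n,l,st,ce=cv2.connectedComponentsWithStats(cv2.inRange(hs,np.array((0,0,170)),np.array((180,60,255))))
    for i in range(1,n):
        if 60<st[i,4]<200 and 8<st[i,2]<22 and st[i,3]<16: print('rim',ce[i].round(1),st[i,4],at('scene',ce[i],116),'onplate',at('scene',ce[i],156)[:2])
    for cam in('scene','top'):
        if cam=='top': imaging.grab_frame('top')
        for d in imaging.mark_of(cam,'flask1'):
            if d['conf']>.3: print(cam,np.round(d['xy'],1),round(d['conf'],2),at(cam,d['xy'],0)[:2])
E
python3 - <<'E'
from h import *
flasks(); move([427.5,298,200])
im=cv2.cvtColor(imaging.grab_frame('scene'),cv2.COLOR_RGB2BGR)
def cor(x,y,ang,hx,hy,z):
    c,s=np.cos(ang),np.sin(ang); return np.array([[x+c*u-s*v,y+s*u+c*v,z] for u,v in((-hx,-hy),(hx,-hy),(hx,hy),(-hx,hy))])
for P in (cor(444,100,-.1,50,10,76),cor(444,100,-.1,80,20,26)): cv2.polylines(im,[pix('scene',P).round().astype(int)],True,(255,0,255),1)
cv2.imwrite('pics/p3.png',cv2.resize(im[170:310,240:460],None,fx=3.5,fy=3.5,interpolation=2))
E
```

```text
rim [437.  181.5] 98 [444.1 404.4 116. ] onplate [504.8 362.1]
rim [392.2 186.7] 109 [426.1 298.6 116. ] onplate [487.9 262.8]
rim [536.9 220.5] 138 [666.6 510.3 116. ] onplate [713.6 461.5]
rim [326.  292.9] 110 [708.2  19.4 116. ] onplate [7.526e+02 7.000e-01]
scene [435.5 225.4] 0.83 [451.5 409.3]
scene [524.  268.2] 0.76 [672.6 498.7]
scene [389.1 232.2] 0.56 [434.  293.9]
top [210.4 252.2] 0.81 [443.2 402.2]
top [371.2 147.9] 0.74 [747.3 -30.2]
top [177.  170.3] 0.71 [672.  509.5]
top [249.6 261.5] 0.58 [420.  295.3]
[452.53809679 180.09462572 204.7142045 ] [-3.14138350e+00  3.71984319e-05  3.04623143e+00]
shift [0.1808 0.5749 0.0234]
```

View pics/p3.png

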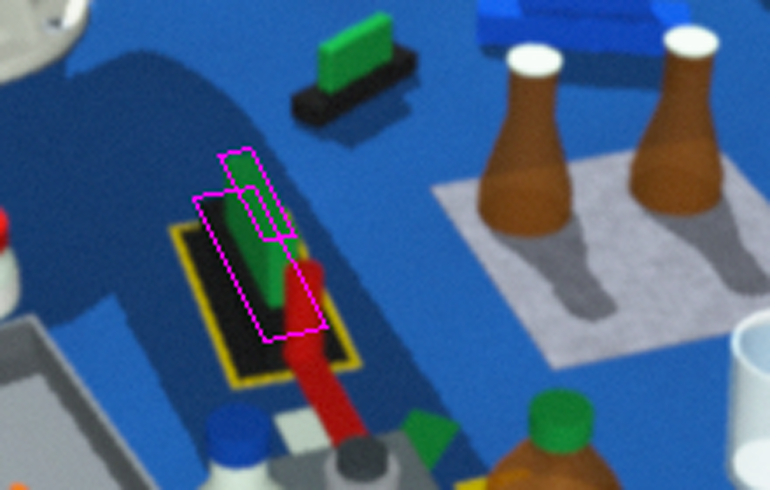

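Emit:
{"name": "step_arm", "arguments": {"moves": [[[0,0,0],[0.06,0.2,0.0],0.4],[[0,0,0],[0.12,0.4,0.0],0.4],[[0,0,0],[0.18,0.575,0.0],0.4],[[0,0,0],[0.18,0.575,0.1],0.4],[[0,0,0],[0.18,0.575,0.22],0.4],[[0,0,0],[0.18,0.575,0.22],0.4]], "squeeze": 22}}

```text
clock: 16.05
eef_pos: [426.2, 295.4, 157.6]
tcp_rot: [-3.137, -0.005, 3.044]
contact_force: [-0.1, -1.2, 0.4]
opening: 0.699
grasp_force: 0.0
```

```bash
python3 - <<'E'
from h import *
move([427,298,78])
E
```

```text
[426.15359777 295.35910398 157.61127448] [-3.13726027 -0.00478715  3.04377711]
shift [-0.0048  0.0153  0.398 ]
```

Emit:
{"name": "step_arm", "arguments": {"moves": [[[0,0,0],[0,0.008,0.1],0.4],[[0,0,0],[0,0.008,0.2],0.4],[[0,0,0],[0,0.008,0.3],0.4],[[0,0,0],[0,0.008,0.37],0.4],[[0,0,0],[0,0.008,0.375],0.4],[[0,0,0],[0,0.008,0.375],0.4]]}}

```text
clock: 16.65
eef_pos: [428.7, 298.6, 86.2]
tcp_rot: [-3.141, -0.0, 3.043]
contact_force: [0.0, 0.5, 0.9]
opening: 0.7
grasp_force: 0.0
```

Emit:
{"name": "step_arm", "arguments": {"moves": [[[0,0,0],[0.003,0,0.025],0.2],[[0,0,0],[0.003,0,0.025],0.0],[[0,0,0],[0.003,0,0.025],-0.15],[[0,0,0],[0.003,0,0.025],-0.3],[[0,0,0],[0.003,0,0.025],-0.45],[[0,0,0],[0.003,0,0.025],-0.6],[[0,0,0],[0.003,0,0.025],-0.6]]}}

```text
clock: 17.35
eef_pos: [427.9, 299.3, 80.9]
tcp_rot: [3.141, 0.0, 3.044]
contact_force: [-0.2, -0.9, 2.6]
opening: 0.367
grasp_force: 22.9
```

Emit:
{"name": "step_arm", "arguments": {"moves": [[[0,0,0],[0,0,-0.05],-0.6],[[0,0,0],[0,0,-0.2],-0.6],[[0,0,0],[0,0,-0.4],-0.6],[[0,0,0],[-0.04,-0.1,-0.6],-0.6],[[0,0,0],[-0.12,-0.27,-0.7],-0.6],[[0,0,0],[-0.2,-0.45,-0.7],-0.6],[[0,0,0],[-0.28,-0.63,-0.7],-0.6],[[0,0,0],[-0.36,-0.81,-0.7],-0.6]]}}

```text
clock: 18.15
eef_pos: [483.8, 129.6, 221.6]
tcp_rot: [3.141, 0.001, 3.045]
contact_force: [1.2, 0.5, -0.8]
opening: 0.369
grasp_force: 22.6
```

Emit:
{"name": "step_arm", "arguments": {"moves": [[[0,0,0],[-0.08,-0.18,0],-0.6],[[0,0,0],[-0.16,-0.36,0],-0.6],[[0,0,0],[-0.24,-0.54,0],-0.6],[[0,0,0],[-0.32,-0.72,0],-0.6],[[0,0,0],[-0.4,-0.88,0],-0.6],[[0,0,0],[-0.44,-1.0,0],-0.6]]}}

```text
clock: 18.75
eef_pos: [552.5, -78.8, 221.3]
tcp_rot: [-3.141, 0.001, 3.043]
contact_force: [-0.7, -0.3, -1.8]
opening: 0.37
grasp_force: 22.6
```

```bash
python3 - <<'E'
from h import *
s=telemetry.sense(); print(s['grasp_force'],s['opening'])
move([606.7,-242.7,160])
E
```

```text
22.57412552833557 0.36987638436959663
[552.48152525 -78.79160108 221.26201029] [-3.14139364e+00  8.05504197e-04  3.04320188e+00]
shift [-0.35   -0.7889  0.3067]
```

Emit:
{"name": "step_arm", "arguments": {"moves": [[[0,0,0],[-0.08,-0.18,0],-0.6],[[0,0,0],[-0.16,-0.36,0],-0.6],[[0,0,0],[-0.24,-0.54,0],-0.6],[[0,0,0],[-0.32,-0.7,0],-0.6],[[0,0,0],[-0.35,-0.76,0],-0.6],[[0,0,0],[-0.35,-0.76,0.1],-0.6],[[0,0,0],[-0.35,-0.76,0.25],-0.6],[[0,0,0],[-0.35,-0.76,0.25],-0.6]]}}

```text
clock: 19.55
eef_pos: [603.9, -233.3, 167.2]
tcp_rot: [3.139, -0.007, 3.044]
contact_force: [-0.6, -0.0, -2.1]
opening: 0.368
grasp_force: 22.5
```

```bash
python3 - <<'E'
from h import *
move([606.7,-242.7,121])
E
```

```text
[ 603.94195294 -233.29121903  167.15387284] [ 3.13938966 -0.00680586  3.04421458]
shift [-0.0199 -0.046   0.2305]
```

Emit:
{"name": "step_arm", "arguments": {"moves": [[[0,0,0],[-0.01,-0.02,0.05],-0.6],[[0,0,0],[-0.01,-0.02,0.1],-0.6],[[0,0,0],[-0.01,-0.02,0.14],-0.6],[[0,0,0],[-0.01,-0.02,0.16],-0.6],[[0,0,0],[-0.01,-0.02,0.16],-0.6],[[0,0,0],[-0.01,-0.02,0.16],-0.6]]}}

```text
clock: 20.15
eef_pos: [608.4, -238.9, 138.9]
tcp_rot: [-3.142, 0.0, 3.044]
contact_force: [-0.7, -0.6, -1.5]
opening: 0.368
grasp_force: 22.6
```

Emit:
{"name": "step_arm", "arguments": {"moves": [[[0,0,0],[0,0,0.02],-0.6],[[0,0,0],[0,0,0.04],-0.6],[[0,0,0],[0,0,0.05],-0.6],[[0,0,0],[0,0,0.06],-0.6],[[0,0,0],[0,0,0.067],-0.6],[[0,0,0],[0,0,0.074],-0.6],[[0,0,0],[0,0,0.074],-0.6]]}}

```text
clock: 20.85
eef_pos: [608.2, -238.9, 123.7]
tcp_rot: [3.142, -0.0, 3.044]
contact_force: [-0.1, -0.4, -1.6]
opening: 0.367
grasp_force: 22.6
```

Emit:
{"name": "step_arm", "arguments": {"moves": [[[0,0,0],[0,0,0.005],-0.6],[[0,0,0],[0,0,0.01],-0.6],[[0,0,0],[0,0,0.01],-0.6]]}}

```text
clock: 21.15
eef_pos: [608.2, -238.9, 121.8]
tcp_rot: [3.142, -0.0, 3.044]
contact_force: [-0.1, -0.2, -0.5]
opening: 0.367
grasp_force: 22.6
```

Emit:
{"name": "step_arm", "arguments": {"moves": [[[0,0,0],[0,0,0.002],-0.6],[[0,0,0],[0,0,0.004],-0.6],[[0,0,0],[0,0,0.004],-0.6]]}}

```text
clock: 21.45
eef_pos: [608.2, -238.9, 121.0]
tcp_rot: [-3.142, -0.0, 3.044]
contact_force: [0.2, -0.3, -0.3]
opening: 0.368
grasp_force: 22.6
```

Emit:
{"name": "step_arm", "arguments": {"moves": [[[0,0,0],[0,0,0],-0.1],[[0,0,0],[0,0,0],0.2],[[0,0,0],[0,0,0],0.4],[[0,0,0],[0,0,-0.1],0.4],[[0,0,0],[0,0,-0.25],0.4],[[0,0,0],[0,0,-0.45],0.4],[[0,0,0],[0.05,0.15,-0.55],0.4],[[0,0,0],[0.13,0.35,-0.55],0.4]]}}

```text
clock: 22.25
eef_pos: [591.5, -167.9, 235.0]
tcp_rot: [-3.14, 0.007, 3.042]
contact_force: [0.3, 1.3, -0.7]
opening: 0.696
grasp_force: 0.0
```

Emit:
{"name": "step_arm", "arguments": {"moves": [[[0,0,0],[0.07,0.2,0],0.4],[[0,0,0],[0.14,0.4,0],0.4],[[0,0,0],[0.21,0.6,0],0.4],[[0,0,0],[0.28,0.8,0],0.4],[[0,0,0],[0.35,1.0,0],0.4]]}}

```text
clock: 22.75
eef_pos: [538.4, 40.7, 231.4]
tcp_rot: [3.141, 0.001, 3.044]
contact_force: [1.4, 0.0, -0.8]
opening: 0.698
grasp_force: 0.0
```

Emit:
{"name": "step_arm", "arguments": {"moves": [[[0,0,0],[0.08,0.22,0],0.4],[[0,0,0],[0.16,0.44,0],0.4],[[0,0,0],[0.24,0.66,0],0.4],[[0,0,0],[0.32,0.88,0],0.4],[[0,0,0],[0.36,1.0,0],0.4]]}}

```text
clock: 23.25
eef_pos: [485.7, 248.2, 231.4]
tcp_rot: [3.141, 0.0, 3.046]
contact_force: [-0.2, 0.3, 0.3]
opening: 0.701
grasp_force: 0.0
```

```bash
python3 - <<'E'
from h import *
flasks(); move([444.5,404,180])
im=cv2.cvtColor(imaging.grab_frame('scene'),cv2.COLOR_RGB2BGR)
cv2.imwrite('pics/f1.png',im)
E
```

```text
rim [437.  181.5] 100 [444.1 404.4 116. ] onplate [504.8 362.1]
rim [536.9 220.4] 146 [666.2 510.4 116. ] onplate [713.2 461.6]
rim [326.  292.7] 129 [707.8  19.7 116. ] onplate [752.2   1. ]
rim [343.  312.2] 72 [765.1  25.8 116. ] onplate [806.    6.8]
scene [526.5 266.5] 0.7 [669.9 507.7]
scene [432.2 225.4] 0.68 [448.4 402. ]
scene [170.3 327.2] 0.58 [ 559.2 -239.1]
top [450.1 195.4] 0.86 [ 613.8 -247.3]
top [175.6 173.4] 0.71 [662.9 512.8]
top [208.3 249.7] 0.58 [449.9 408.3]
top [321.3 254.3] 0.57 [443.2 103.5]
[486.58693838 245.32820065 231.10427599] [-3.14124605e+00  1.24220142e-04  3.04580122e+00]
shift [0.2854 0.7697 0.2552]
```

View pics/f1.png

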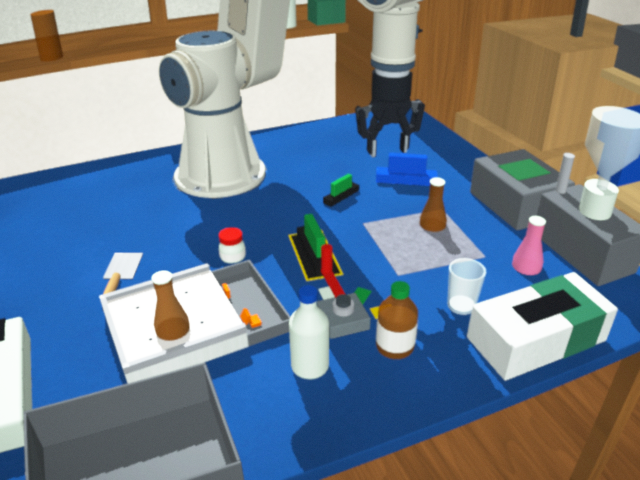

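Flask 1 stands upright on the deck at px (170,310). Flask 2 is still in place at (435,205), the scraper is on park at (315,240), and the chips are in the trough. Next I fetch flask 2.

Emit:
{"name": "step_arm", "arguments": {"moves": [[[0,0,0],[0.08,0.2,0],0.4],[[0,0,0],[0.16,0.4,0],0.4],[[0,0,0],[0.24,0.6,0],0.4],[[0,0,0],[0.285,0.76,0.05],0.4],[[0,0,0],[0.285,0.76,0.2],0.4],[[0,0,0],[0.285,0.76,0.36],0.4],[[0,0,0],[0.285,0.76,0.36],0.4],[[0,0,0],[0.285,0.76,0.36],0.4]]}}

```text
clock: 24.3
eef_pos: [445.3, 400.9, 159.3]
tcp_rot: [-3.141, -0.001, 3.043]
contact_force: [0.3, -0.1, 0.5]
opening: 0.698
grasp_force: 0.0
```

```bash
python3 - <<'E'
from h import *
move([444.5,404,80])
E
```

```text
[445.34860173 400.90469012 159.30482495] [-3.14060651e+00 -6.67424432e-04  3.04284347e+00]
shift [0.0055 0.0154 0.3965]
```

Emit:
{"name": "step_arm", "arguments": {"moves": [[[0,0,0],[0.004,0.013,0.1],0.4],[[0,0,0],[0.004,0.013,0.2],0.4],[[0,0,0],[0.004,0.013,0.3],0.4],[[0,0,0],[0.004,0.013,0.37],0.4],[[0,0,0],[0.004,0.013,0.39],0.3],[[0,0,0],[0.004,0.013,0.39],0.2]]}}

```text
clock: 24.9
eef_pos: [444.8, 404.7, 81.6]
tcp_rot: [3.141, 0.0, 3.044]
contact_force: [0.4, 0.7, 0.8]
opening: 0.598
grasp_force: 0.0
```

Emit:
{"name": "step_arm", "arguments": {"moves": [[[0,0,0],[0,0,0],0.0],[[0,0,0],[0,0,0],-0.15],[[0,0,0],[0,0,0],-0.3],[[0,0,0],[0,0,0],-0.45],[[0,0,0],[0,0,0],-0.6],[[0,0,0],[0,0,0],-0.6]]}}

```text
clock: 25.5
eef_pos: [444.7, 404.9, 81.9]
tcp_rot: [3.141, 0.001, 3.044]
contact_force: [-0.7, -1.9, 6.2]
opening: 0.372
grasp_force: 22.8
```

Emit:
{"name": "step_arm", "arguments": {"moves": [[[0,0,0],[0,0,-0.05],-0.6],[[0,0,0],[0,0,-0.2],-0.6],[[0,0,0],[0,0,-0.4],-0.6],[[0,0,0],[-0.02,-0.1,-0.6],-0.6],[[0,0,0],[-0.06,-0.27,-0.7],-0.6],[[0,0,0],[-0.1,-0.45,-0.7],-0.6],[[0,0,0],[-0.14,-0.63,-0.7],-0.6],[[0,0,0],[-0.18,-0.81,-0.7],-0.6]]}}

```text
clock: 26.3
eef_pos: [464.1, 238.7, 221.8]
tcp_rot: [3.141, 0.001, 3.045]
contact_force: [1.3, -0.8, -2.1]
opening: 0.368
grasp_force: 22.4
```

Emit:
{"name": "step_arm", "arguments": {"moves": [[[0,0,0],[-0.04,-0.18,0],-0.6],[[0,0,0],[-0.08,-0.36,0],-0.6],[[0,0,0],[-0.12,-0.54,0],-0.6],[[0,0,0],[-0.16,-0.72,0],-0.6],[[0,0,0],[-0.2,-0.9,0],-0.6],[[0,0,0],[-0.22,-1.0,0],-0.6]]}}

```text
clock: 26.9
eef_pos: [488.6, 34.4, 221.6]
tcp_rot: [-3.141, 0.0, 3.043]
contact_force: [-0.1, -0.4, -1.8]
opening: 0.371
grasp_force: 22.5
```

Emit:
{"name": "step_arm", "arguments": {"moves": [[[0,0,0],[-0.04,-0.18,0],-0.6],[[0,0,0],[-0.08,-0.36,0],-0.6],[[0,0,0],[-0.12,-0.54,0],-0.6],[[0,0,0],[-0.16,-0.72,0],-0.6],[[0,0,0],[-0.2,-0.9,0],-0.6],[[0,0,0],[-0.22,-1.0,0],-0.6]]}}

```text
clock: 27.5
eef_pos: [513.2, -169.1, 221.6]
tcp_rot: [-3.141, 0.001, 3.043]
contact_force: [0.3, -0.4, -1.0]
opening: 0.367
grasp_force: 22.7
```

```bash
python3 - <<'E'
from h import *
s=telemetry.sense(); print(s['grasp_force'],s['opening'])
move([526.9,-249.3,140])
E
```

```text
22.656468451023102 0.3668626060028592
[ 513.15933516 -169.14418841  221.61302544] [-3.14102548e+00  6.60605697e-04  3.04302763e+00]
shift [-0.1075 -0.3918  0.4084]
```

Emit:
{"name": "step_arm", "arguments": {"moves": [[[0,0,0],[-0.04,-0.14,0],-0.6],[[0,0,0],[-0.08,-0.27,0],-0.6],[[0,0,0],[-0.095,-0.36,0],-0.6],[[0,0,0],[-0.095,-0.36,0.1],-0.6],[[0,0,0],[-0.095,-0.36,0.22],-0.6],[[0,0,0],[-0.095,-0.36,0.33],-0.6],[[0,0,0],[-0.095,-0.36,0.38],-0.6],[[0,0,0],[-0.095,-0.36,0.38],-0.6]]}}

```text
clock: 28.3
eef_pos: [524.0, -239.6, 144.0]
tcp_rot: [3.141, -0.003, 3.044]
contact_force: [-0.2, -0.3, -1.8]
opening: 0.367
grasp_force: 22.5
```

```bash
python3 - <<'E'
from h import *
move([526.9,-249.3,121.9])
E
```

```text
[ 524.02958201 -239.62321155  143.97719389] [ 3.14056486e+00 -2.61872841e-03  3.04438738e+00]
shift [-0.0193 -0.0469  0.1103]
```

Emit:
{"name": "step_arm", "arguments": {"moves": [[[0,0,0],[0,0,0.02],-0.6],[[0,0,0],[0,0,0.04],-0.6],[[0,0,0],[0,0,0.06],-0.6],[[0,0,0],[0,0,0.07],-0.6],[[0,0,0],[0,0,0.077],-0.6],[[0,0,0],[0,0,0.077],-0.6]]}}

```text
clock: 28.9
eef_pos: [524.9, -240.2, 129.6]
tcp_rot: [3.142, -0.0, 3.044]
contact_force: [-0.2, -0.0, -0.9]
opening: 0.371
grasp_force: 22.6
```

Emit:
{"name": "step_arm", "arguments": {"moves": [[[0,0,0],[0,0,0.01],-0.6],[[0,0,0],[0,0,0.018],-0.6],[[0,0,0],[0,0,0.025],-0.6],[[0,0,0],[0,0,0.03],-0.6],[[0,0,0],[0,0,0.034],-0.6],[[0,0,0],[0,0,0.034],-0.6]]}}

```text
clock: 29.5
eef_pos: [524.9, -240.2, 122.8]
tcp_rot: [3.142, -0.0, 3.044]
contact_force: [-1.1, -0.4, -0.8]
opening: 0.369
grasp_force: 22.6
```

Emit:
{"name": "step_arm", "arguments": {"moves": [[[0,0,0],[0,0,0.003],-0.6],[[0,0,0],[0,0,0.005],-0.6],[[0,0,0],[0,0,0.005],-0.6]]}}

```text
clock: 29.8
eef_pos: [525.0, -240.3, 122.0]
tcp_rot: [-3.142, 0.0, 3.044]
contact_force: [0.8, -0.8, -0.7]
opening: 0.367
grasp_force: 22.5
```

Emit:
{"name": "step_arm", "arguments": {"moves": [[[0,0,0],[0,0,0.003],-0.6],[[0,0,0],[0,0,0.003],-0.1],[[0,0,0],[0,0,0.003],0.2],[[0,0,0],[0,0,0.003],0.4],[[0,0,0],[0,0,-0.1],0.4],[[0,0,0],[0,0,-0.25],0.4],[[0,0,0],[0,0,-0.45],0.4],[[0,0,0],[0.0,0.15,-0.55],0.3]]}}

```text
clock: 30.6
eef_pos: [529.1, -212.7, 235.1]
tcp_rot: [-3.139, 0.004, 3.042]
contact_force: [1.1, 1.3, 0.2]
opening: 0.654
grasp_force: 0.0
```

Emit:
{"name": "step_arm", "arguments": {"moves": [[[0,0,0],[0,0.2,0],0.2],[[0,0,0],[0,0.4,0],0.2],[[0,0,0],[0,0.6,0],0.2],[[0,0,0],[0,0.8,0],0.2],[[0,0,0],[0,1.0,0],0.2]]}}

```text
clock: 31.1
eef_pos: [547.2, -9.7, 232.0]
tcp_rot: [3.142, 0.0, 3.044]
contact_force: [0.1, 0.4, 1.5]
opening: 0.598
grasp_force: 0.0
```

```bash
python3 - <<'E'
from h import *
flasks(); move([572,76,140])
o=np.array([566,-236]);a=.082;M=np.array([[np.cos(a),np.sin(a)],[-np.sin(a),np.cos(a)]])
a_=imaging.grab_frame('scene')[180:380,80:400,::-1]; im=imaging.grab_frame('top'); b=im[130:330,290:510,::-1]
cv2.imwrite('pics/f2.png',cv2.resize(np.hstack([a_,b]),None,fx=1.48,fy=1.48,interpolation=2))
hs=cv2.cvtColor(im,cv2.COLOR_RGB2HSV)
n,l,st,ce=cv2.connectedComponentsWithStats(cv2.inRange(hs,np.array((5,150,150)),np.array((17,255,255))))
for i in range(1,n):
    if 370<ce[i][0]<500 and 150<ce[i][1]<260 and st[i,4]>3: print(ce[i].round(1),st[i,4],M@(at('top',ce[i],12)[:2]-o)-[0,155])
for d in imaging.mark_of('top','flask1'):
    print(d, M@(at('top',d['xy'],40)[:2]-o))
E
```

```text
rim [536.9 220.4] 145 [666.1 510.6 116. ] onplate [713.2 461.8]
rim [152.7 251. ] 188 [ 465.9 -237.4  116. ] onplate [ 525.2 -240.2]
rim [326.  292.7] 129 [707.8  19.7 116. ] onplate [752.2   1. ]
rim [343.4 312.1] 76 [765.   26.5 116. ] onplate [805.9   7.5]
scene [163.3 303.5] 0.76 [ 484.7 -239. ]
scene [526.3 265.4] 0.73 [666.5 509.8]
scene [173.1 329.1] 0.67 [ 566.5 -235.1]
top [448.7 193.8] 0.94 [ 618.3 -243.5]
top [452.1 223.7] 0.65 [ 534.2 -250.5]
[547.26743681 -10.59344645 231.83320494] [-3.14128040e+00 -9.78927807e-05  3.04653279e+00]
shift [-0.0821  0.4429  0.459 ]
{'xy': [450.9, 196.4], 'conf': 0.72} [33.44207788 -6.96257333]
{'xy': [448.8, 223.2], 'conf': 0.63} [-39.28811571   6.64032861]
{'xy': [176.4, 170.4], 'conf': 0.6} [152.87223343 725.91768834]
```

View pics/f2.png

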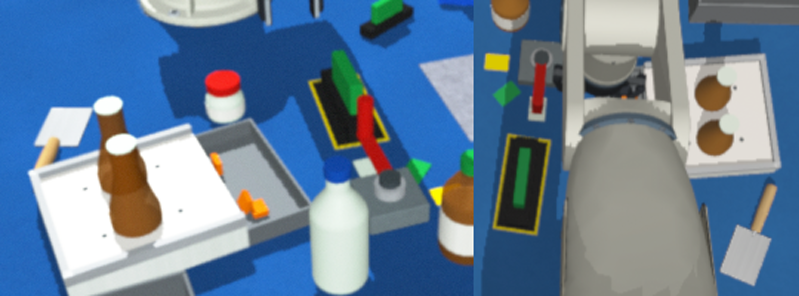

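Both flasks stand on the plate at crop (110,155) and (135,190), the scraper is on park, the lever is over the white mark, and the chips are in the trough. Next I turn the lever to green.

Emit:
{"name": "step_arm", "arguments": {"moves": [[[0,0,0],[-0.04,0.2,0],0.2],[[0,0,0],[-0.08,0.4,0],0.2],[[0,0,0],[-0.082,0.443,0.05],0.2],[[0,0,0],[-0.082,0.443,0.25],0.2],[[0,0,0],[-0.082,0.443,0.42],0.2],[[0,0,0],[-0.082,0.443,0.42],0.2],[[0,0,0],[-0.082,0.443,0.42],0.2]]}}

```text
clock: 32.15
eef_pos: [572.0, 74.2, 147.9]
tcp_rot: [-3.141, -0.001, 3.043]
contact_force: [-0.1, 0.4, 0.4]
opening: 0.598
grasp_force: 0.0
```

```bash
python3 - <<'E'
from h import *
move([572,76,79])
E
```

```text
[572.01678281  74.21641881 147.90748108] [-3.14110632e+00 -1.42760475e-03  3.04308254e+00]
shift [0.0005 0.009  0.3445]
```

Emit:
{"name": "step_arm", "arguments": {"moves": [[[0,0,0],[0,0.006,0.12],0.2],[[0,0,0],[0,0.006,0.24],0.2],[[0,0,0],[0,0.006,0.33],0.2],[[0,0,0],[0,0.006,0.33],-0.1],[[0,0,0],[0,0.006,0.33],-0.4],[[0,0,0],[0,0.006,0.33],-0.8],[[0,0,0],[0,0.006,0.33],-0.8],[[0,0,0],[0,0.006,0.33],-0.8]]}}

```text
clock: 32.95
eef_pos: [573.7, 76.4, 83.8]
tcp_rot: [3.141, 0.003, 3.044]
contact_force: [-0.5, -2.3, 7.3]
opening: 0.25
grasp_force: 22.9
```

Emit:
{"name": "step_arm", "arguments": {"moves": [[[0,0,0],[-0.006,0.087,0],-0.8],[[0,0,0],[-0.027,0.166,0],-0.8],[[0,0,0],[-0.061,0.242,0],-0.8],[[0,0,0],[-0.097,0.297,0],-0.8],[[0,0,0],[-0.133,0.338,0],-0.8],[[0,0,0],[-0.133,0.338,0],-0.8],[[0,0,0],[-0.133,0.338,0],-0.8]]}}

```text
clock: 33.65
eef_pos: [606.7, 141.9, 83.0]
tcp_rot: [3.14, 0.003, 3.045]
contact_force: [0.3, 2.7, 5.0]
opening: 0.247
grasp_force: 23.3
```

Emit:
{"name": "step_arm", "arguments": {"moves": [[[0,0,0],[0,0,0],-0.3],[[0,0,0],[0,0,0],0.1],[[0,0,0],[0,0,0],0.2],[[0,0,0],[0,0,0],0.2],[[0,0,0],[0,0,-0.15],0.2],[[0,0,0],[0,0,-0.4],0.2],[[0,0,0],[0,0,-0.6],0.2],[[0,0,0],[0.2,0.1,-0.75],0.2]]}}

```text
clock: 34.45
eef_pos: [573.9, 162.3, 233.0]
tcp_rot: [3.14, 0.006, 3.042]
contact_force: [0.6, 1.1, -0.1]
opening: 0.598
grasp_force: 0.0
```

Emit:
{"name": "step_arm", "arguments": {"moves": [[[0,0,0],[0.15,0.2,0],0.2],[[0,0,0],[0.3,0.4,0],0.2],[[0,0,0],[0.45,0.6,0],0.2],[[0,0,0],[0.6,0.8,0],0.2],[[0,0,0],[0.7,1.0,0],0.2],[[0,0,0],[0.7,1.0,0],0.2]]}}

```text
clock: 35.05
eef_pos: [448.2, 380.3, 229.8]
tcp_rot: [3.14, -0.0, 3.048]
contact_force: [0.3, -0.3, 1.1]
opening: 0.6
grasp_force: 0.0
```

```bash
python3 - <<'E'
from h import *
o=np.array([566,-236]);a=.082;M=np.array([[np.cos(a),np.sin(a)],[-np.sin(a),np.cos(a)]])
im={c:imaging.grab_frame(c) for c in('top','scene')}
for c in im:
    for d in imaging.mark_of(c,'flask1'): 
        if d['conf']>.3: print('flask',c,d['xy'],M@(at(c,d['xy'],40)[:2]-o))
    for d in imaging.mark_of(c,'valve_grip')[:1]: p=at(c,d['xy'],88)[:2]-[666.7,68.4]; print('valve',c,d['conf'],175.2-np.degrees(np.arctan2(p[1],p[0])),np.hypot(*p))
    for d in imaging.mark_of(c,'scraper'): print('scr',c,d['conf'],at(c,d['xy'],0)[:2])
    hs=cv2.cvtColor(im[c],cv2.COLOR_RGB2HSV)
    for lo,hi,z,nm in (((5,150,150),(17,255,255),12,'chip'),((50,120,50),(80,255,255),76,'green'),((0,200,100),(4,255,255),80,'red')):
        n,l,st,ce=cv2.connectedComponentsWithStats(cv2.inRange(hs,np.array(lo),np.array(hi)))
        for i in range(1,n):
            p=at(c,ce[i],z)[:2]
            if st[i,4]>8 and 300<p[0]<700 and -350<p[1]<200: print(nm,c,ce[i].round(1),st[i],p,(M@(p-o)-[0,155]).round(1))
print(telemetry.sense()['eef_pos'],telemetry.sense()['clock'])
E
```

```text
flask top [450.8, 195.7] [35.35207528 -6.91887081]
flask top [452.6, 208.6] [-0.3398915  -7.79836353]
flask top [451.1, 222.1] [-36.70636251   0.20724611]
flask top [176.6, 169.0] [156.83422052 725.29106383]
valve top 0.59 49.21604894801021 97.01159724486553
scr top 0.97 [443.2 105.3]
scr top 0.58 [223.1 452.4]
scr top 0.19 [675.8  72. ]
chip top [395.6 196.5] [389 190  12  14  75] [604.5 -95.8] [ 49.9 -18.4]
chip top [403.3 229.6] [402 225   4  11  27] [ 512.8 -115.8] [-43.2 -30.8]
green top [312.7 194.5] [304 188  17  13  96] [588.1 128.3] [ 51.9 206.3]
green top [322.2 249.7] [316 229  13  42 362] [442.7 100.9] [-95.3 190.9]
red top [316.8 182.2] [304 171  29  23 219] [620.6 118.5] [ 83.5 193.8]
red top [387.3 275.5] [379 267  18  18 247] [379.1 -64.7] [-172.2   31. ]
flask scene [170.8, 325.9] [35.16093812 -6.80282519]
flask scene [162.8, 302.0] [-37.01898766  -2.37582677]
flask scene [525.4, 266.6] [199.8633895 686.0347189]
valve scene 0.58 45.832984301328906 98.69371813849148
scr scene 0.74 [444.6  96.4]
scr scene 0.56 [234.1 254.9]
chip scene [226.  290.8] [222 283   8  15  42] [ 508.9 -114.4] [-46.9 -29.1]
chip scene [150.2 294.2] [147 290   8  11  54] [ 460.5 -259.4] [-107.1 -169.7]
chip scene [248.1 318.7] [241 309  20  19 154] [605.9 -97.5] [ 51.1 -20.2]
green scene [314.5 236.4] [304 214  22  45 616] [486.4  87. ] [-52.9 173.4]
green scene [362.8 294.5] [357 288  14  16 130] [694.2  97.5] [155.1 166.9]
red scene [230.3 236.3] [220 229  21  16 277] [423.  -75.4] [-129.4   16.8]
red scene [360.3 272.4] [345 248  25  50 424] [637.9 119.5] [100.8 193.4]
[450.947269   374.86554739 229.73821824] 35.45
```

```bash
python3 - <<'E'
from h import *
for c in('top','scene'):
    im=imaging.grab_frame(c); m=cv2.inRange(cv2.cvtColor(im,cv2.COLOR_RGB2HSV),np.array((0,170,80)),np.array((6,255,255)))>0
    best=[]
    for v in np.arange(.5,1.1,.02):
        for dx in(-4,0,4):
          for dy in(-4,0,4):
            A=np.array([666.7+dx,68.4+dy]); t=np.radians(175.2)-v; u=np.array([np.cos(t),np.sin(t)]);w=np.array([-u[1],u[0]])
            hd=A+95*u; k=np.zeros(m.shape,np.uint8)
            cyl=np.array([[*(hd+11*np.array([np.cos(q),np.sin(q)])),z] for q in np.linspace(0,6.28,16) for z in(52,110)])
            arm=np.array([[*(A+r_*u+s*w),z] for r_ in(22,95) for s in(-10,10) for z in(45,53)])
            for P in(cyl,arm): cv2.fillConvexPoly(k,cv2.convexHull(pix(c,P).round().astype(np.int32)),1)
            b=k>0; roi=cv2.dilate(k,np.ones((25,25)))>0
            best.append(((b&m).sum()/((b|(m&roi)).sum()),round(v,2),dx,dy))
    print(c,[tuple(np.round(x,2).tolist()) for x in sorted(best)[-5:]])
E
```

```text
top [(0.67, 0.8, 4.0, 0.0), (0.68, 0.84, 4.0, -4.0), (0.68, 0.82, 0.0, -4.0), (0.69, 0.78, 4.0, -4.0), (0.7, 0.8, 4.0, -4.0)]
scene [(0.64, 0.8, 0.0, 0.0), (0.65, 0.74, 4.0, 4.0), (0.65, 0.78, 4.0, 0.0), (0.65, 0.78, 4.0, 4.0), (0.65, 0.76, 4.0, 0.0)]
```

The image fit puts the lever at about 0.79 rad, and everything else checks out. I'm handing the job in.

```bash
python3 -c "
from rig import r
print(r.sign_off())"
```

```text
the job is handed in; nothing more can be done
None
```

I shut the valve, swept the three chips into the trough, parked the scraper, stood both amber flasks on the plate and set the valve to half (about 0.79 rad). The job is handed in; no verdict came back.

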